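Tare the bench dial scale with the weighing cup

TASK

Get the bench dial scale ready for weighing out parts: swing its clear cover all the way open until it rests back on its stop, gently set the empty steel cup upright in the middle of the weigh pan, then turn the black tare knob until the pointer stands on the red zero mark of the dial. Do not tip the cup over, do not press the pan down to its stop, and leave the solder spool, the flux bottle and the parts box where they are.

Things in the scene. Friction and masses are not known exactly. Their poses are not given: they have to be found in the camera images.
- dial_scale: light grey bench dial scale, fixed, 200 deep (x) by 150 mm wide (y); origin: centre of its underside; x to its back, y to its left. The front panel slopes at 26 degrees, from 23 mm high at x -100 to 65 mm high at x -14 mm; dial at the left (91 mm across, standing 8 mm off the panel), black tare knob at the right. Behind it a deck 65 mm high carries the weigh pan (x +41 mm) under the clear cover
- scale_cover (a joint): hinge of the clear cover, rad: 0 closed, 1.9 fully open, resting on its stop behind the vertical. It falls shut if let go below about 1.1 and falls back onto its stop if let go beyond about 1.4
- cover_hinge (a point): a point on the cover's hinge line, at the middle of the back of the deck (x = +96 mm, 65 mm up in the scale's frame); the hinge line runs along its y axis, and opening turns the cover positively about y (front edge up, then over to the back)
- cover_tab (a point): centre of the blue grip tab on the upper front edge of the cover: 24 mm wide (y), 34 long (x), 7 thick (z), 33 mm of it free of the cover; level when shut, 122 mm in front of and 31.5 mm above the hinge line; turns with the cover, a clear shell 106 mm long, 118 wide, 34 high, about 90 g
- steel_cup: plain steel weighing cup, open at the top, 48 mm in diameter, 42 mm high, 2 mm walls, about 85 to 170 g; origin at the centre of its underside; stands upright left of the scale, on a dark cutting mat 3 mm thick
- pan_center (a point): centre of the top face of the round steel weigh pan, 92 mm in diameter, 87 mm above the bench when empty; the pan sinks straight down on its spring
- weigh_pan (a joint): how far the pan has sunk on its spring, m: 0 empty, 0.016 on its stop (about 10 N). 100 g sinks it by 1.6 mm and turns the pointer clockwise by 0.52 rad
- tare_knob (a joint): angle of the tare knob, rad, growing clockwise as seen by someone facing the panel; it turns the dial plate with its red zero mark under the pointer by the same angle in the same direction, stays where it is left, and stops at -3 and 3
- knob_grip (a point): point on the tare knob's axis, 26 mm above its foot on the panel and 4 mm below its top. The knob is round, fluted, black with a bright top, 30 mm in diameter, 30 mm high. z of this point is the knob's axis, pointing out of the panel (26 degrees from vertical, towards the front of the scale); x and y turn with the knob
- pointer_tip (a point): tip of the black pointer, 34 mm from the centre of the dial; the pointer's own x points along it from the dial's centre to the tip, z out of the panel; it turns clockwise as the pan is loaded
- zero_mark (a point): middle of the red arrowhead that marks zero on the white dial plate, 34 mm from the dial's centre; x of this point points from the centre outwards through the mark, z out of the panel. The pointer reads zero when pointer_tip lies on this point. Black ticks follow clockwise from it, 6 degrees (20 g) apart
- solder_spool: spool of solder wire with black flanges, 55 mm in diameter, 50 mm high, standing on the cutting mat in front of or behind the cup; bystander; origin at the centre of its underside
- flux_bottle: small amber bottle with a white nozzle, 30 mm across, 88 mm high, standing close to the left side of the scale; bystander; origin at the centre of its underside
- parts_box: blue assortment box, 72 x 125 x 28 mm, standing close to the right side of the scale; bystander; origin at the centre of its underside

How it is judged (in metres and radians):
On the way, in this order (a step that is already met when the one before it is completed fails the run):
1. the clear cover is open and rests on its stop (value of joint scale_cover above 1.82 rad), for 0.2 s.
2. the steel cup stands released in the middle of the weigh pan (distance between steel_cup and pan_center below 0.025 m and angle between steel_cup's own z axis and vertical below 0.1 rad and contact force between the fingers and steel_cup below 0.05 N and linear speed of steel_cup below 0.01 m/s), for 0.3 s.
3. the pointer stands on the zero mark with the cup on the pan (distance between pointer_tip and zero_mark below 0.0025 m and distance between steel_cup and pan_center below 0.025 m), for 0.3 s.
At the end, for the whole second after the job is handed in: The cover rests on its stop (hinge beyond 1.82 rad), the cup stands at rest and upright on the pan within 25 mm of its centre, and the pointer's tip is within 2.5 mm (4 degrees) of the zero mark (all of step 3 and value of joint scale_cover above 1.82 rad and angle between steel_cup's own z axis and vertical below 0.1 rad and linear speed of steel_cup below 0.01 m/s); the robot touches nothing.
It fails at once if the steel cup is tipped over (angle between steel_cup's own z axis and vertical above 0.7 rad).
It fails at once if the weigh pan is pressed down to its stop (value of joint weigh_pan above 0.0155 m).
It fails at once if the solder spool is moved (distance of solder_spool from where it was at the start of the episode above 0.02 m).
It fails at once if the flux bottle is moved (distance of flux_bottle from where it was at the start of the episode above 0.02 m).
It fails at once if the parts box is moved (distance of parts_box from where it was at the start of the episode above 0.02 m).
It also fails if it takes over 67 s, if anything falls off the work surface, if the arm or the gripper's body presses on something with over 40 N, if the wrist force passes 120 N, or if a joint passes its speed limit or range.

ROBOT

A 7-joint arm with a two-finger parallel gripper is mounted at the origin on a cart in front of the work surface, level with it; the furniture and walls round the work are solid. World frame = base frame: x ahead of the robot, y to its left, z up, the work surface at z = 0. Lengths are in m, angles in degrees, forces in N, time in s.
With the tool pointing down it reaches from about 0.425 to 0.875 m from the base axis. Payload 4.7 kg.
Tool frame: the origin (TCP) lies midway between the tips of the shut fingers; the grasp point (between the pads) lies 19 mm behind it; z points along the fingers, y is the line along which they close (so a half turn about z gives the same grasp; the last joint's range is limited). The gripper opens to 85 mm and grips with 20 to 120 N. Pads are 22 mm wide; open, the fingers measure 114 mm over their backs; the gripper's body (76 mm by 85 mm) begins 54 mm behind the grasp point. The pads swing forward as they close: fully open they stand 13 mm farther back than shut.
Start: joints at [77.527, 18.392, -4.016, 83.108, 1.295, 78.541, -3.26], TCP at [0.149, -0.633, 0.192] pointing down, gripper open.
Joint ranges: [-163.93, 163.93], [-17.29, 119.83], [-79.2, 71.16], [3.27, 140.29], [-89.18, 269.18], [5.43, 117.66], [-154.24, 154.24]. Speed limits (degrees/s): [147.25, 147.25, 180, 180, 180, 180, 180].

INTERFACE

Orientations are given as a 3x3 rotation matrix whose columns are the frame's x, y, z axes.
In Python, from station import env gives the robot as it stands. The module is installed in compiled form; this text tells all that it offers.
- The arm moves only by the tool send_rows, never from a script. Its argument "moves" is a list of rows, each a list of 5 numbers: the finger opening in mm, from 0 to 85.4, then the shift along the world's x, y, z in units of 30 mm (1.0 is 30 mm), then the turn about the world's z in rad. A call has 1 to 12 rows; each row shifts and turns the commanded pose from where the row before left it; what a row does not reach is not made up. A row lasts 1/10 s, in which the tool goes at most 50 mm and 8.59 degrees, less where a joint would pass 70% of its speed; a pose out of reach is approached as far as the arm can. A call is refused whole if a number of a shift passes 1 or a number of a turn 0.15, either way. A call with a gripper value outside its range is refused whole. The fingers move at their own pace and stop on an object; "squeeze" is the grip in N (left out, the last holds). Time passes only in rows, so rows that do not move let the fingers close. It gives the time, the measured TCP pose, the force, the opening and the grip force at its end, in the units of the state.
- env.get_state(): the state, without advancing time (a new reading comes with each control period).
- env.snapshot(name): name is "side" or "top" or "wrist"; returns the picture (400x640x3 uint8, blue, green, red); there is no depth.
- env.get_calibration(name): a dict with "K" (3x3 intrinsics, pixels), "rvec" (rotation vector, rad) and "tvec" (3), from world to camera coordinates, as OpenCV has them. Camera axes: x right, y down, z forward; pixel columns grow to the right and rows downward; lengths in m; the calibration is good to about 2 mm. The wrist camera is an equidistant fisheye: a pixel r from the principal point sees the ray r / f radians off the axis. A picture is of the moment at which its call begins: read the wrist's pose just before it. get_calibration takes no time and is no camera call; for the wrist camera it gives the pose at the moment of the call.
- env.sign_off(): hands the job in; it is judged then, once.
Trained networks look in the newest picture that a camera, given by its name, has taken for a name from the list of things; names that differ only in an ending like _2 or _b are one class to them, and where a whole thing is asked for, a point or a joint stands for the part that bears it (a point fixed in the world has none). Each returns a list of dicts, best first, with "p" (0 to 1); they miss things now and then, are a little off and sometimes report something else, mostly with a low value. They report only what shows in the picture. A call takes as long as a camera call.
- env.find_in(camera, query): "point" ([x, y, z] in m, in world coordinates, good to about 4 mm: the middle of the surface that is visible of it).
- env.outline_of(camera, query): "region" (400x640 bool, what is visible of it).
- env.spot_point(camera, query): "point" ([x, y, z] in m, in world coordinates, good to about 4 mm: a listed point, or the origin of a listed thing).
The state is a dict: "t": time; "qpos": joint angles; "qd": joint speeds; "joint_torque": joint torques, N m; "tool_pos": TCP position; "orientation": TCP orientation; "contact_force": force on the tool from outside, world axes, zero at the start; "wrist_torque": the same for the moment, N m; "width": finger opening in m; "gripper_force": force on a finger pad.
Only numpy, scipy, OpenCV 4.12 (cv2) and the standard library are available. Lean on these libraries where they do the work, as an engineer would, in place of code of your own. Each camera call takes 0.05 s, during which the arm holds its last target. There are 200 camera calls.

## Working session

There is one attempt and no reset: what is moved stays moved. The work goes in short steps, Python scripts to look and compute and a tool call to move; the robot and the scene stay as the last step left them, time stands still between calls to the robot, and variables do not carry over. Pictures are saved under pics/ and viewed, at most 10 in all, crops included, and the job is handed in when it is done.

Besides the shell and the picture viewer there is one more tool, called by a JSON object that holds its "name" and its "arguments", one argument or row to a line. send_rows: Moves the arm, as the interface text tells. Its arguments: {"type":"object","properties":{"moves":{"type":"array"},"squeeze":{"type":"number"}},"required":["moves"]}

```bash
mkdir -p pics; cat > h.py <<'E'
from station import env
import numpy as np, cv2
np.set_printoptions(precision=4,suppress=True)
def st():
    s=env.get_state(); print('t',round(s['t'],2),'pos',np.array(s['tool_pos']),'w',s['width'],'F',np.array(s['contact_force'])); print(np.array(s['orientation'])); return s
def pt(cam,q,f='spot_point'):
    r=getattr(env,f)(cam,q)
    print(cam,q,f,[(np.round(d['point'],4).tolist(),round(d['p'],2)) for d in r[:2]])
    return r
def proj(cam,P):
    c=env.get_calibration(cam); 
    p,_=cv2.projectPoints(np.array(P,float).reshape(-1,1,3),np.array(c['rvec'],float),np.array(c['tvec'],float),np.array(c['K'],float),None); return p[:,0]
E
python3 - <<'E'
from h import *
st()
a=env.snapshot('side');b=env.snapshot('top')
cv2.imwrite('pics/s0.png',a);cv2.imwrite('pics/t0.png',b)
for q in ['dial_scale','cover_hinge','cover_tab','steel_cup','pan_center','knob_grip','pointer_tip','zero_mark','solder_spool','flux_bottle','parts_box']:
    for c in ['side','top']: pt(c,q)
print(env.get_state()['t'])
E
```

```text
t 0.0 pos [ 0.1491 -0.632   0.1912] w 0.08551942243877954 F [ 0.3286 -0.6518  0.2828]
[[ 0.9732  0.2298 -0.0005]
 [ 0.2298 -0.9732  0.0019]
 [-0.0001 -0.0019 -1.    ]]
side dial_scale spot_point [([0.5475, 0.0237, -0.0026], 0.95)]
top dial_scale spot_point [([0.5465, 0.0266, -0.0017], 0.87)]
side cover_hinge spot_point [([0.6362, 0.062, 0.0673], 0.74)]
top cover_hinge spot_point [([0.6343, 0.0646, 0.0671], 0.78), ([0.4927, -0.0502, 0.0648], 0.26)]
side cover_tab spot_point [([0.5218, 0.0176, 0.0935], 0.58)]
top cover_tab spot_point [([0.5214, 0.0169, 0.0958], 0.9), ([0.6165, -0.0956, -0.0031], 0.69)]
side steel_cup spot_point [([0.563, 0.3404, 0.0041], 0.67)]
top steel_cup spot_point [([0.5645, 0.3442, 0.0048], 0.58)]
side pan_center spot_point []
top pan_center spot_point []
side knob_grip spot_point [([0.4904, -0.051, 0.0636], 0.61)]
top knob_grip spot_point [([0.4904, -0.0479, 0.0609], 0.43), ([0.519, 0.0155, 0.0963], 0.25)]
side pointer_tip spot_point []
top pointer_tip spot_point [([0.5476, 0.0264, 0.0003], 0.48), ([0.5161, 0.0366, 0.059], 0.45)]
side zero_mark spot_point [([0.5074, 0.041, 0.0603], 0.77), ([0.4911, -0.0517, 0.0651], 0.37)]
top zero_mark spot_point [([0.5105, 0.0416, 0.0595], 0.89)]
side solder_spool spot_point [([0.4563, 0.339, 0.0041], 0.91)]
top solder_spool spot_point [([0.4547, 0.335, 0.0001], 0.67)]
side flux_bottle spot_point [([0.5515, 0.1451, 0.0032], 0.64)]
top flux_bottle spot_point [([0.5511, 0.1489, 0.0007], 0.57), ([0.5137, 0.0388, 0.0596], 0.45)]
side parts_box spot_point []
top parts_box spot_point [([0.6148, -0.0969, 0.0004], 0.89)]
1.2
```

View pics/s0.png

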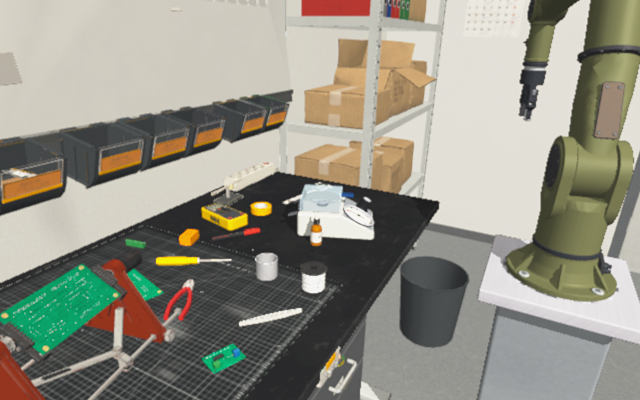

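View pics/t0.png

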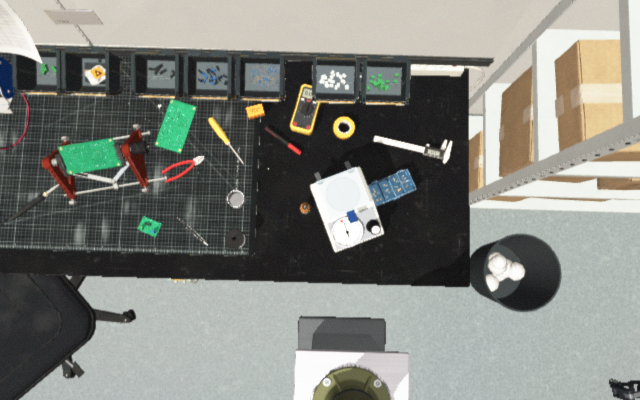

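The side view shows the cup at (266,266), spool at (313,277), bottle at (316,233) and scale at (337,213). The top view shows the cup at (235,199), scale at (347,208), blue tab at (351,215) and knob at (375,228). The network points agree with these, and the scale's yaw is about 22.5°.

{"name": "send_rows", "arguments": {
  "moves": [
    [50, 0.7, 0.84, 0, 0.0],
    [50, 0.7, 0.84, 0, 0],
    [50, 0.7, 0.84, 0, 0],
    [50, 0.7, 0.84, 0, 0],
    [50, 0.7, 0.84, 0, 0],
    [50, 0.7, 0.84, 0, 0],
    [50, 0.7, 0.84, 0, 0],
    [50, 0.7, 0.84, 0, 0],
    [50, 0.7, 0.84, 0, 0.04],
    [50, 0.7, 0.84, 0, 0.04],
    [50, 0.7, 0.84, 0, 0.04],
    [50, 0.7, 0.84, 0, 0.04]
  ],
  "squeeze": 20
}}

```text
t: 2.4
tool_pos: [0.4021, -0.3292, 0.1926]
orientation: [[0.924, 0.383, 0.0], [0.383, -0.924, -0.001], [0.0, 0.001, -1.0]]
contact_force: [-0.0, 0.1, 0.4]
width: 0.0503
gripper_force: 0.0
```

{"name": "send_rows", "arguments": {
  "moves": [
    [50, 0.3, 0.95, 0, 0],
    [50, 0.3, 0.95, 0, 0],
    [50, 0.3, 0.95, 0, 0],
    [50, 0.3, 0.95, 0, 0],
    [50, 0.3, 0.95, 0, 0],
    [50, 0.3, 0.95, 0, 0],
    [50, 0.3, 0.95, 0, 0],
    [50, 0.3, 0.95, 0, 0],
    [50, 0.3, 0.95, 0, 0],
    [50, 0.3, 0.95, 0, 0],
    [50, 0, 0, 0, 0]
  ]
}}

```text
t: 3.5
tool_pos: [0.4923, -0.0401, 0.1929]
orientation: [[0.921, 0.389, 0.001], [0.389, -0.921, 0.002], [0.002, -0.001, -1.0]]
contact_force: [0.0, 0.8, -0.1]
width: 0.0503
gripper_force: 0.0
```

```bash
python3 - <<'E'
from h import *
st()
a=env.snapshot('wrist')
cv2.imwrite('pics/w1.png',a)
for q in ['dial_scale','cover_hinge','cover_tab','knob_grip','pointer_tip','zero_mark','flux_bottle']: pt('wrist',q)
print(env.get_calibration('wrist'))
E
```

```text
t 3.5 pos [ 0.4923 -0.0401  0.1929] w 0.05031608873186581 F [ 0.0191  0.8002 -0.0784]
[[ 0.9214  0.3887  0.0015]
 [ 0.3887 -0.9214  0.0017]
 [ 0.002  -0.001  -1.    ]]
wrist dial_scale spot_point [([0.5437, 0.026, -0.0037], 0.84)]
wrist cover_hinge spot_point [([0.6348, 0.0612, 0.067], 0.94), ([0.6188, -0.1019, 0.0043], 0.52)]
wrist cover_tab spot_point [([0.5186, 0.0154, 0.0953], 0.82), ([0.4927, -0.0513, 0.0644], 0.32)]
wrist knob_grip spot_point [([0.4924, -0.0513, 0.0663], 0.72), ([0.6136, -0.0991, 0.0026], 0.34)]
wrist pointer_tip spot_point [([0.5123, 0.0365, 0.0613], 0.48), ([0.4561, 0.3342, 0.0063], 0.3)]
wrist zero_mark spot_point [([0.5082, 0.0377, 0.066], 0.96)]
wrist flux_bottle spot_point [([0.5505, 0.1438, -0.0009], 0.78)]
{'K': array([[309.7069,   0.    , 316.1837],
       [  0.    , 309.7069, 197.4899],
       [  0.    ,   0.    ,   1.    ]]), 'rvec': array([-2.418 ,  1.6195,  0.2185]), 'tvec': array([-0.2296,  0.3854,  0.4949])}
```

View pics/w1.png

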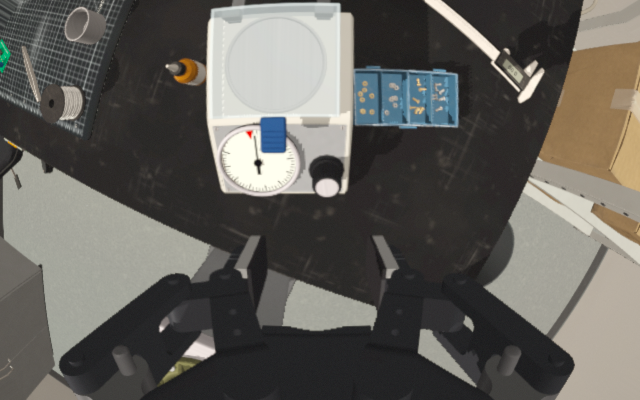

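The wrist picture shows the tab at (273,135), knob at (327,175), and pointer just clockwise of the red mark at (250,134). The tool is aligned with the scale. Next I grip the tab.

{"name": "send_rows", "arguments": {
  "moves": [
    [50, 0.28, 0.6, 0, 0],
    [50, 0.28, 0.6, 0, 0],
    [50, 0.28, 0.6, 0, 0],
    [50, 0, 0, -0.9, 0],
    [50, 0, 0, -0.9, 0],
    [50, 0, 0, -0.9, 0],
    [50, 0, 0, -0.6, 0],
    [50, 0, 0, -0.4, 0],
    [50, 0, 0, 0, 0]
  ]
}}

```text
t: 4.8
tool_pos: [0.5153, 0.0083, 0.0799]
orientation: [[0.924, 0.381, -0.003], [0.381, -0.924, 0.0], [-0.003, -0.001, -1.0]]
contact_force: [-0.6, -0.9, -0.3]
width: 0.0499
gripper_force: 0.0
```

```bash
python3 - <<'E'
from h import *
st()
a=env.snapshot('wrist')
cv2.imwrite('pics/w2.png',a)
for q in ['cover_tab','cover_hinge']: pt('wrist',q)
E
```

```text
t 4.8 pos [0.5153 0.0083 0.0799] w 0.04985355685022937 F [-0.5507 -0.8819 -0.2654]
[[ 0.9245  0.3813 -0.003 ]
 [ 0.3813 -0.9245  0.0003]
 [-0.0027 -0.0015 -1.    ]]
wrist cover_tab spot_point [([0.5202, 0.0167, 0.0942], 0.91)]
wrist cover_hinge spot_point [([0.5675, 0.3374, 0.0025], 0.74), ([0.6382, 0.062, 0.0686], 0.65)]
```

View pics/w2.png

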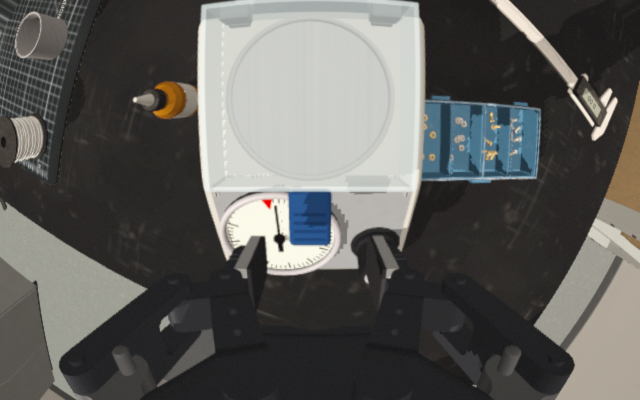

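The tab at (310,218) sits between the fingers, slightly to the left of their middle. I centre on it and close.

{"name": "send_rows", "arguments": {
  "moves": [
    [50, 0.05, 0.22, 0.1, 0],
    [40, 0, 0, 0, 0],
    [20, 0, 0, 0, 0],
    [15, 0, 0, 0, 0],
    [15, 0, 0, 0, 0],
    [15, 0, 0, 0, 0]
  ],
  "squeeze": 20
}}

```text
t: 5.55
tool_pos: [0.5179, 0.0152, 0.0843]
orientation: [[0.924, 0.382, -0.0], [0.382, -0.924, -0.0], [-0.0, 0.0, -1.0]]
contact_force: [-0.7, -0.0, 0.4]
width: 0.015
gripper_force: 0.0
```

```bash
python3 - <<'E'
import numpy as np
f=14+np.arange(0,106,7.); r=130/30
d=np.diff(np.c_[-r*np.cos(np.radians(f)),r*np.sin(np.radians(f))],axis=0)
for a,(x,z) in zip(f[1:]-14,d): print(a,np.round([x*.924,x*.383,z],2))
E
```

```text
7.0 [0.15 0.06 0.5 ]
14.0 [0.2  0.08 0.48]
21.0 [0.26 0.11 0.45]
28.0 [0.3  0.13 0.41]
35.0 [0.35 0.14 0.37]
42.0 [0.39 0.16 0.32]
49.0 [0.42 0.17 0.27]
56.0 [0.45 0.19 0.21]
63.0 [0.47 0.19 0.15]
70.0 [0.48 0.2  0.09]
77.0 [0.49 0.2  0.02]
84.0 [ 0.49  0.2  -0.04]
91.0 [ 0.48  0.2  -0.11]
98.0 [ 0.46  0.19 -0.17]
105.0 [ 0.44  0.18 -0.23]
```

```bash
python3 - <<'E'
from h import *
st()
a=env.snapshot('wrist')
cv2.imwrite('pics/w3.png',a[100:350,160:480])
for q in ['cover_tab']: pt('wrist',q);pt('wrist',q,'find_in')
env.snapshot('top');pt('top','cover_tab');pt('top','cover_tab','find_in')
E
```

```text
t 5.55 pos [0.5179 0.0152 0.0843] w 0.01497500188864557 F [-0.7354 -0.0283  0.3942]
[[ 0.9243  0.3816 -0.0001]
 [ 0.3816 -0.9243 -0.0002]
 [-0.0002  0.0001 -1.    ]]
wrist cover_tab spot_point [([0.5212, 0.0183, 0.0926], 0.63)]
wrist cover_tab find_in [([0.5832, 0.0408, 0.0975], 0.91)]
top cover_tab spot_point [([0.5194, 0.0153, 0.0955], 0.93)]
top cover_tab find_in [([0.5965, 0.0641, 0.0985], 0.68)]
```

View pics/w3.png

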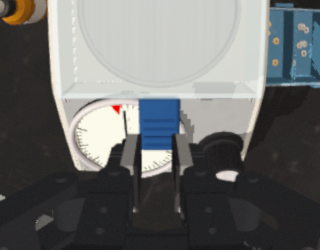

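```bash
cat >> h.py <<'E'
def fish(P,c=None):
    c=c or env.get_calibration('wrist'); R=cv2.Rodrigues(np.array(c['rvec'],float))[0]
    X=(R@np.array(P,float).reshape(-1,3).T).T+np.array(c['tvec']).ravel()
    th=np.arctan2(np.hypot(X[:,0],X[:,1]),X[:,2]); n=np.hypot(X[:,0],X[:,1])
    K=np.array(c['K']); return np.c_[K[0,2]+K[0,0]*th*X[:,0]/n, K[1,2]+K[1,1]*th*X[:,1]/n]
E
python3 - <<'E'
from h import *
s=env.get_state();R=np.array(s['orientation']);p=np.array(s['tool_pos'])
c=env.get_calibration('wrist');Rc=cv2.Rodrigues(np.array(c['rvec'],float))[0]
print('cam in tool',R.T@(-Rc.T@np.array(c['tvec']).ravel()-p), 'axis in tool',R.T@Rc[2])
off=np.array([160,100])
for z in(0,-.019,-.04):
  L=[[x,y,z] for x in(-.011,.011) for y in(-.0075,.0075)]
  print(z,(fish([p+R@np.array(l) for l in L])-off).round(0).tolist())
t=np.array([.5205,.0165,.0955]);a=np.radians(22.5);X=np.array([np.cos(a),np.sin(a),0]);Y=np.array([-X[1],X[0],0])
for z in(-.0035,.0035):print((fish([t+X*i*.017+Y*j*.012+[0,0,z] for i in(-1,1) for j in(-1,1)])-off).round(0).tolist())
E
```

```text
cam in tool [ 0.0664 -0.0003 -0.1826] axis in tool [-0.2653  0.0002  0.9642]
0 [[145.0, 139.0], [168.0, 139.0], [144.0, 106.0], [169.0, 106.0]]
-0.019 [[144.0, 151.0], [169.0, 151.0], [143.0, 115.0], [170.0, 115.0]]
-0.04 [[142.0, 168.0], [171.0, 168.0], [141.0, 129.0], [172.0, 129.0]]
[[176.0, 148.0], [137.0, 148.0], [177.0, 95.0], [136.0, 95.0]]
[[176.0, 153.0], [136.0, 153.0], [178.0, 98.0], [135.0, 98.0]]
```

```bash
python3 - <<'E'
import cv2
a=cv2.imread('pics/w3.png')[70:240,80:240]
cv2.imwrite('pics/w3c.png',cv2.resize(a,None,fx=3.5,fy=3.5,interpolation=cv2.INTER_CUBIC))
E
```

```text
(no output)
```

View pics/w3c.png

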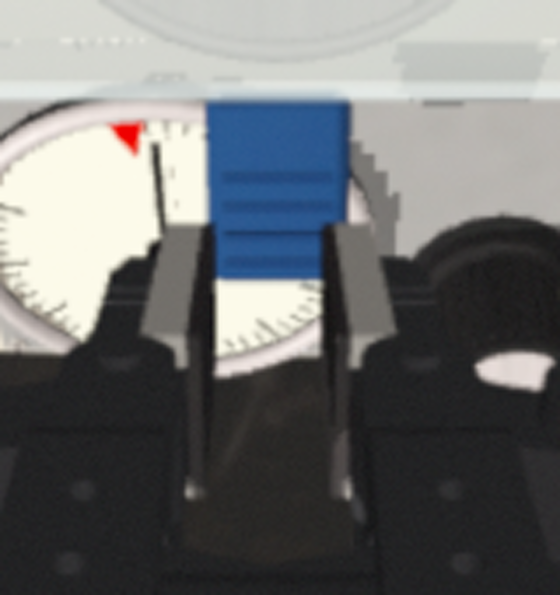

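```bash
python3 - <<'E'
from h import *
s=env.get_state();p=np.array(s['tool_pos']);R=np.array(s['orientation'])
a=env.snapshot('side').copy()
q=proj('side',[p,p+[0,0,.019],p+[0,0,.045],[.5205,.0165,.0955]]);print(q)
x,y=q[0].astype(int)
c=cv2.resize(a[y-45:y+25,x-45:x+50],None,fx=8,fy=8,interpolation=cv2.INTER_CUBIC)
for (u,v),col in zip(q,[(0,0,255),(0,255,255),(0,255,0),(255,0,255)]): cv2.circle(c,(int((u-x+45+.5)*8),int((v-y+45+.5)*8)),4,col,1)
cv2.imwrite('pics/s1.png',c)
E
```

```text
[[348.1442 198.9068]
 [348.4982 192.3163]
 [348.9897 183.1656]
 [347.3206 194.9994]]
```

View pics/s1.png

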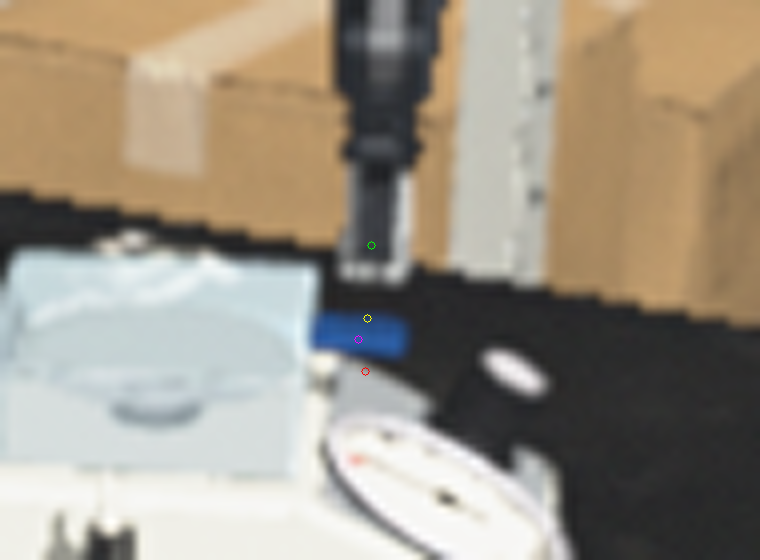

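The side view shows the fingertips (row ~280) about 33 mm above the reported TCP (red, row 371). The wrist view agrees and puts the pads about 5 mm towards tool −x. So the real tips lie about (−5, 0, −33) mm from the TCP. I'll allow for that, reopening first and then lowering.

{"name": "send_rows", "arguments": {
  "moves": [
    [50, 0, 0, 0, 0],
    [50, 0.09, 0.04, 0, 0],
    [50, 0, 0, 0, 0],
    [50, 0, 0, -0.4, 0],
    [50, 0, 0, -0.4, 0],
    [50, 0, 0, -0.25, 0],
    [30, 0, 0, 0, 0],
    [18, 0, 0, 0, 0],
    [18, 0, 0, 0, 0],
    [18, 0, 0, 0, 0]
  ],
  "squeeze": 20
}}

```text
t: 6.9
tool_pos: [0.5209, 0.0148, 0.0531]
orientation: [[0.925, 0.381, 0.0], [0.381, -0.925, -0.002], [-0.001, 0.002, -1.0]]
contact_force: [-0.5, -5.4, -0.1]
width: 0.0234
gripper_force: 24.0
```

The tab is gripped (23.4 mm, 24 N). Now I swing it along the arc.

{"name": "send_rows", "arguments": {
  "moves": [
    [18, 0.15, 0.06, 0.5, 0],
    [18, 0.2, 0.08, 0.48, 0],
    [18, 0.26, 0.11, 0.45, 0],
    [18, 0.3, 0.13, 0.41, 0],
    [18, 0.35, 0.14, 0.37, 0],
    [18, 0.39, 0.16, 0.32, 0],
    [18, 0.42, 0.17, 0.27, 0],
    [18, 0, 0, 0, 0]
  ]
}}

```text
t: 7.7
tool_pos: [0.5852, 0.0414, 0.1378]
orientation: [[0.924, 0.382, 0.003], [0.382, -0.924, -0.001], [0.003, 0.002, -1.0]]
contact_force: [0.8, -4.0, -1.7]
width: 0.0232
gripper_force: 21.2
```

```bash
python3 - <<'E'
from h import *
env.snapshot('side');env.snapshot('top')
for c in('side','top'):pt(c,'cover_tab')
E
```

```text
side cover_tab spot_point [([0.5848, 0.0403, 0.1745], 0.61)]
top cover_tab spot_point [([0.5784, 0.0406, 0.1762], 0.75)]
```

{"name": "send_rows", "arguments": {
  "moves": [
    [18, 0.45, 0.19, 0.21, 0],
    [18, 0.47, 0.19, 0.15, 0],
    [18, 0.48, 0.2, 0.09, 0],
    [18, 0.49, 0.2, 0.02, 0],
    [18, 0.49, 0.2, -0.04, 0],
    [18, 0.48, 0.2, -0.11, 0],
    [18, 0.46, 0.19, -0.17, 0],
    [18, 0, 0, 0, 0],
    [50, 0, 0, 0, 0],
    [50, 0, 0, 0, 0],
    [50, 0, 0, 0.7, 0],
    [50, 0, 0, 0.9, 0]
  ]
}}

```text
t: 9.1
tool_pos: [0.6804, 0.084, 0.188]
orientation: [[0.924, 0.383, -0.005], [0.383, -0.924, 0.001], [-0.004, -0.002, -1.0]]
contact_force: [0.7, 0.0, 0.6]
width: 0.0499
gripper_force: 0.0
```

```bash
python3 - <<'E'
from h import *
st()
env.snapshot('side');env.snapshot('top');w=env.snapshot('wrist')
for c in('side','top','wrist'):
  pt(c,'cover_tab')
pt('top','cover_hinge')
for c in('side','top','wrist'):pt(c,'pan_center');pt(c,'steel_cup');
for c in('side','top','wrist'):pt(c,'steel_cup','find_in')
E
```

```text
t 9.1 pos [0.6804 0.084  0.188 ] w 0.04990013494355465 F [0.7413 0.0034 0.6134]
[[ 0.9237  0.383  -0.0045]
 [ 0.383  -0.9237  0.0007]
 [-0.0039 -0.0024 -1.    ]]
side cover_tab spot_point [([0.6988, 0.0895, 0.1684], 0.7)]
top cover_tab spot_point [([0.6963, 0.0894, 0.1713], 0.58)]
wrist cover_tab spot_point [([0.6951, 0.0853, 0.1688], 0.88)]
top cover_hinge spot_point [([0.6324, 0.063, 0.0639], 0.85)]
side pan_center spot_point [([0.5803, 0.0435, 0.088], 0.56)]
side steel_cup spot_point [([0.564, 0.3432, 0.0082], 0.63)]
top pan_center spot_point [([0.5845, 0.0429, 0.0891], 0.73)]
top steel_cup spot_point [([0.5667, 0.3448, 0.0048], 0.83)]
wrist pan_center spot_point [([0.5806, 0.0387, 0.087], 0.83)]
wrist steel_cup spot_point []
side steel_cup find_in [([0.5573, 0.3562, 0.0307], 0.87)]
top steel_cup find_in [([0.5674, 0.3465, 0.0073], 0.58)]
wrist steel_cup find_in [([0.5639, 0.3366, 0.0292], 0.9), ([0.5845, 0.0425, 0.0853], 0.36)]
```

The cover rests open: the tab stands 67 mm behind and 104 mm above the hinge, about 1.89 rad. Next I go over the cup.

{"name": "send_rows", "arguments": {
  "moves": [
    [70, -0.37, 0.87, 0, 0],
    [70, -0.37, 0.87, 0, 0],
    [70, -0.37, 0.87, 0, 0],
    [70, -0.37, 0.87, 0, 0],
    [70, -0.37, 0.87, 0, 0],
    [70, -0.37, 0.87, -0.3, 0],
    [70, -0.37, 0.87, -0.5, 0],
    [70, -0.37, 0.87, -0.7, 0],
    [70, -0.37, 0.87, -0.7, 0],
    [70, -0.37, 0.87, -0.7, 0],
    [70, 0, 0, 0, 0],
    [70, 0, 0, 0, 0]
  ]
}}

```text
t: 11.1
tool_pos: [0.5707, 0.3447, 0.1019]
orientation: [[0.923, 0.384, -0.001], [0.384, -0.923, -0.001], [-0.001, 0.0, -1.0]]
contact_force: [0.1, -0.1, 1.0]
width: 0.0699
gripper_force: 0.0
```

```bash
python3 - <<'E'
from h import *
s=st()
w=env.snapshot('wrist')
pt('wrist','steel_cup');pt('wrist','steel_cup','find_in');pt('wrist','solder_spool')
m=env.outline_of('wrist','steel_cup')[0]['region']
ys,xs=np.nonzero(m);print('mask',xs.min(),xs.max(),ys.min(),ys.max())
# fit cup xy: compare mask with silhouette of cup model
R=np.array(s['orientation'])
from scipy.optimize import minimize
a=np.linspace(0,2*np.pi,60)
def f(p,draw=False):
    pts=np.r_[[[p[0]+.024*np.cos(t),p[1]+.024*np.sin(t),.003] for t in a],[[p[0]+.024*np.cos(t),p[1]+.024*np.sin(t),.045] for t in a]]
    h=cv2.convexHull(fish(pts).astype(np.float32)); i=np.zeros(m.shape,np.uint8); cv2.fillConvexPoly(i,np.round(h*16).astype(int).astype(np.int32),1,shift=4); i=i>0
    return 1-(i&m).sum()/(i|m).sum()
r=minimize(f,[.5645,.343],method='Nelder-Mead',options=dict(initial_simplex=[[.5645,.343],[.57,.343],[.5645,.349]]));print(r.x,r.fun)
cv2.imwrite('pics/w4.png',w)
E
```

```text
t 11.1 pos [0.5707 0.3447 0.1019] w 0.06991243983858263 F [ 0.1412 -0.1125  1.0081]
[[ 0.9235  0.3837 -0.0008]
 [ 0.3837 -0.9235 -0.0006]
 [-0.001   0.0002 -1.    ]]
wrist steel_cup spot_point [([0.5681, 0.3404, 0.0052], 0.82)]
wrist steel_cup find_in [([0.5632, 0.3368, 0.0188], 0.81)]
wrist solder_spool spot_point [([0.4578, 0.3371, 0.0065], 0.71)]
mask 291 350 167 231
[0.5689 0.3381] 0.030342156229825723
```

View pics/w4.png

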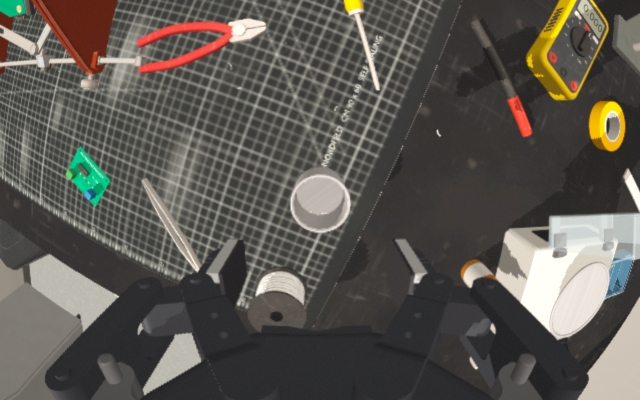

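The cup is at (320,200), upright, about 4 mm to the right of the gripper's middle. The spool at (277,300) is clear of the fingers.

{"name": "send_rows", "arguments": {
  "moves": [
    [66, 0.05, -0.12, -0.5, 0],
    [66, 0, 0, -0.8, 0],
    [66, 0, 0, -0.8, 0],
    [66, 0, 0, -0.7, 0],
    [66, 0, 0, -0.5, 0],
    [66, 0, 0, -0.45, 0],
    [66, 0, 0, 0, 0],
    [55, 0, 0, 0, 0],
    [40, 0, 0, 0, 0],
    [40, 0, 0, 0, 0],
    [40, 0, 0, 0, 0],
    [40, 0, 0, 0, 0]
  ],
  "squeeze": 25
}}

```text
t: 12.55
tool_pos: [0.5737, 0.3413, -0.0088]
orientation: [[0.924, 0.382, 0.002], [0.382, -0.924, 0.001], [0.002, -0.0, -1.0]]
contact_force: [-0.8, 0.4, 4.7]
width: 0.0474
gripper_force: 26.4
```

{"name": "send_rows", "arguments": {
  "moves": [
    [40, 0, 0, 0.3, 0],
    [40, 0, 0, 0.7, 0],
    [40, 0, 0, 0.9, 0],
    [40, 0, 0, 0.9, 0],
    [40, 0, 0, 0.9, 0],
    [40, 0, 0, 0.8, 0],
    [40, 0, 0, 0.3, 0],
    [40, 0, 0, 0, 0],
    [40, 0, 0, 0, 0]
  ]
}}

```text
t: 13.45
tool_pos: [0.5723, 0.3398, 0.1325]
orientation: [[0.924, 0.382, -0.002], [0.382, -0.924, -0.001], [-0.002, 0.001, -1.0]]
contact_force: [0.2, -0.3, -2.5]
width: 0.0474
gripper_force: 26.1
```

```bash
cat >> h.py <<'E'
def cupfit(m,x0,z0=None):
    from scipy.optimize import minimize
    a=np.linspace(0,2*np.pi,60)
    def f(p):
        z=p[2] if z0 is None else z0
        pts=np.array([[p[0]+.024*np.cos(t),p[1]+.024*np.sin(t),z+h] for h in(0,.042) for t in a])
        h=cv2.convexHull(fish(pts).astype(np.float32)); i=np.zeros(m.shape,np.uint8)
        cv2.fillConvexPoly(i,np.round(h*16).astype(np.int32),1,shift=4); i=i>0
        return 1-(i&m).sum()/max(1,(i|m).sum())
    x0=np.array(x0[:2] if z0 is not None else x0,float)
    r=minimize(f,x0,method='Nelder-Mead',options=dict(initial_simplex=np.vstack([x0]+[x0+.006*e for e in np.eye(len(x0))])))
    print('cupfit',r.x,round(r.fun,3)); return r.x
E
python3 - <<'E'
from h import *
s=st();p=np.array(s['tool_pos'])
for c in('side','top','wrist'):
  env.snapshot(c);pt(c,'steel_cup')
r=env.outline_of('wrist','steel_cup')
if r:
  m=r[0]['region'];ys,xs=np.nonzero(m);print(r[0]['p'],xs.min(),xs.max(),ys.min(),ys.max())
  cupfit(m,[p[0]-.006,p[1]-.003,p[2]+.012])
E
```

```text
t 13.45 pos [0.5723 0.3398 0.1325] w 0.04741943549542757 F [ 0.1564 -0.3269 -2.4975]
[[ 0.9243  0.3818 -0.0016]
 [ 0.3818 -0.9243 -0.0014]
 [-0.0021  0.0007 -1.    ]]
side steel_cup spot_point [([0.5637, 0.3424, 0.1455], 0.84)]
top steel_cup spot_point []
wrist steel_cup spot_point [([0.5655, 0.3339, 0.1466], 0.93)]
0.7 266 366 201 314
cupfit [0.5663 0.3381 0.1448] 0.013
```

The cup is held upright, its underside 12 mm above the reported TCP height. Now I carry it over the pan.

{"name": "send_rows", "arguments": {
  "moves": [
    [40, 0.05, -0.5, 0, 0],
    [40, 0.05, -0.9, 0, 0],
    [40, 0.05, -0.95, 0, 0],
    [40, 0.05, -0.95, 0, 0],
    [40, 0.05, -0.95, 0, 0],
    [40, 0.05, -0.95, 0, 0],
    [40, 0.05, -0.95, 0, 0],
    [40, 0.05, -0.95, 0, 0],
    [40, 0.05, -0.95, 0, 0],
    [40, 0.05, -0.9, 0, 0],
    [40, 0.05, -0.7, 0, 0],
    [40, 0.02, -0.26, 0, 0]
  ]
}}

```text
t: 15.0
tool_pos: [0.59, 0.0385, 0.1337]
orientation: [[0.926, 0.377, -0.0], [0.377, -0.926, -0.002], [-0.001, 0.002, -1.0]]
contact_force: [-1.1, -0.7, -1.6]
width: 0.0475
gripper_force: 26.2
```

{"name": "send_rows", "arguments": {
  "moves": [
    [40, 0, 0, 0, 0],
    [40, 0, 0, -0.5, 0],
    [40, 0, 0, -0.5, 0],
    [40, 0, 0, -0.3, 0],
    [40, 0, 0, 0, 0]
  ]
}}

```text
t: 15.5
tool_pos: [0.588, 0.044, 0.0922]
orientation: [[0.924, 0.383, -0.005], [0.383, -0.924, 0.0], [-0.004, -0.002, -1.0]]
contact_force: [0.0, -0.2, -1.0]
width: 0.0472
gripper_force: 26.2
```

```bash
python3 - <<'E'
from h import *
s=st();p=np.array(s['tool_pos'])
for c in('side','top','wrist'):
  env.snapshot(c);pt(c,'pan_center');pt(c,'steel_cup')
r=env.outline_of('wrist','steel_cup')
if r: cupfit(r[0]['region'],[p[0]-.006,p[1]-.002,p[2]+.012])
E
```

```text
t 15.5 pos [0.588  0.044  0.0922] w 0.04716415380198051 F [ 0.0178 -0.1626 -1.0287]
[[ 0.9236  0.3834 -0.0045]
 [ 0.3834 -0.9236  0.0003]
 [-0.0041 -0.002  -1.    ]]
side pan_center spot_point [([0.5837, 0.0411, 0.0872], 0.71)]
side steel_cup spot_point [([0.578, 0.0448, 0.105], 0.8), ([0.5515, 0.1422, 0.0042], 0.35)]
top pan_center spot_point [([0.4553, 0.3359, -0.0027], 0.5), ([0.5828, 0.0411, 0.0906], 0.45)]
top steel_cup spot_point [([0.5069, 0.0394, 0.0602], 0.35), ([0.6962, 0.0888, 0.1673], 0.29)]
wrist pan_center spot_point []
wrist steel_cup spot_point [([0.5842, 0.0391, 0.1091], 0.76)]
cupfit [0.5835 0.0407 0.1063] 0.016
```

{"name": "send_rows", "arguments": {
  "moves": [
    [40, 0, 0, -0.3, 0],
    [40, 0, 0, -0.15, 0],
    [40, 0, 0, -0.1, 0],
    [40, 0, 0, 0, 0]
  ]
}}

```text
t: 16.4
tool_pos: [0.5894, 0.0432, 0.0774]
orientation: [[0.924, 0.382, -0.002], [0.382, -0.924, 0.0], [-0.001, -0.001, -1.0]]
contact_force: [-0.5, -0.0, -0.7]
width: 0.0476
gripper_force: 26.2
```

```bash
python3 - <<'E'
from h import *
s=st()
for c in('side','top'):
  env.snapshot(c);pt(c,'pointer_tip');pt(c,'zero_mark')
  pt(c,'steel_cup')
E
```

```text
t 16.4 pos [0.5894 0.0432 0.0774] w 0.04758448551995573 F [-0.4686 -0.0242 -0.7449]
[[ 0.9242  0.3819 -0.0016]
 [ 0.3819 -0.9242  0.    ]
 [-0.0015 -0.0006 -1.    ]]
side pointer_tip spot_point []
side zero_mark spot_point [([0.5039, 0.0446, 0.0648], 0.77)]
side steel_cup spot_point [([0.583, 0.0422, 0.0913], 0.6)]
top pointer_tip spot_point [([0.6969, 0.0892, 0.1708], 0.65), ([0.5141, 0.0354, 0.0641], 0.4)]
top zero_mark spot_point [([0.5089, 0.0375, 0.0622], 0.73), ([0.5487, 0.0263, -0.0012], 0.19)]
top steel_cup spot_point []
```

{"name": "send_rows", "arguments": {
  "moves": [
    [40, 0, 0, -0.08, 0],
    [40, 0, 0, -0.05, 0],
    [40, 0, 0, 0, 0],
    [40, 0, 0, 0, 0]
  ]
}}

```text
t: 17.2
tool_pos: [0.59, 0.0432, 0.0744]
orientation: [[0.924, 0.382, -0.0], [0.382, -0.924, -0.0], [-0.0, 0.0, -1.0]]
contact_force: [-0.1, 0.1, -0.9]
width: 0.0474
gripper_force: 26.2
```

{"name": "send_rows", "arguments": {
  "moves": [
    [40, 0, 0, -0.06, 0],
    [40, 0, 0, 0, 0],
    [40, 0, 0, 0, 0]
  ]
}}

```text
t: 17.5
tool_pos: [0.59, 0.0432, 0.0727]
orientation: [[0.924, 0.382, 0.0], [0.382, -0.924, -0.0], [-0.0, 0.0, -1.0]]
contact_force: [-0.2, 0.3, -0.0]
width: 0.0474
gripper_force: 26.3
```

```bash
python3 - <<'E'
from h import *
s=st()
w=env.snapshot('wrist');cv2.imwrite('pics/w5.png',w[130:400,120:520])
pt('wrist','pointer_tip');pt('wrist','zero_mark');pt('wrist','pan_center')
for c in('side','top'):
  env.snapshot(c);pt(c,'pointer_tip');pt(c,'steel_cup')
E
```

```text
t 17.5 pos [0.59   0.0432 0.0727] w 0.04741826871009784 F [-0.1718  0.2858 -0.003 ]
[[ 0.9242  0.3818  0.    ]
 [ 0.3818 -0.9242 -0.0002]
 [-0.      0.0002 -1.    ]]
wrist pointer_tip spot_point [([0.5096, 0.0108, 0.0589], 0.52)]
wrist zero_mark spot_point [([0.5042, 0.0418, 0.0656], 0.6), ([0.6369, 0.0626, 0.0677], 0.51)]
wrist pan_center spot_point []
side pointer_tip spot_point []
side steel_cup spot_point [([0.5809, 0.0425, 0.0879], 0.72)]
top pointer_tip spot_point []
top steel_cup spot_point []
```

The load has passed to the pan (force z about 0 and the pointer has moved clockwise). I release the cup and retreat upward.

{"name": "send_rows", "arguments": {
  "moves": [
    [50, 0, 0, 0, 0],
    [54, 0, 0, 0, 0],
    [60, 0, 0, 0, 0],
    [66, 0, 0, 0, 0],
    [66, 0, 0, 0, 0],
    [66, 0, 0, 0.4, 0],
    [66, 0, 0, 0.8, 0],
    [66, 0, 0, 0.9, 0],
    [66, 0, 0, 0.9, 0],
    [66, 0, 0, 0, 0],
    [66, 0, 0, 0, 0]
  ]
}}

```text
t: 19.1
tool_pos: [0.5906, 0.0434, 0.1639]
orientation: [[0.924, 0.382, 0.002], [0.382, -0.924, -0.0], [0.002, 0.001, -1.0]]
contact_force: [-0.4, -0.2, -0.1]
width: 0.066
gripper_force: 0.0
```

```bash
python3 - <<'E'
from h import *
s=st();p=np.array(s['tool_pos'])
for c in('side','top','wrist'):
  w=env.snapshot(c);
  for q in('steel_cup','pointer_tip','zero_mark','knob_grip','cover_tab'):pt(c,q)
r=env.outline_of('wrist','steel_cup')
if r: cupfit(r[0]['region'],[p[0]-.006,p[1]-.002,.087])
cv2.imwrite('pics/w6.png',w)
E
```

```text
t 19.1 pos [0.5906 0.0434 0.1639] w 0.06603194681823343 F [-0.3669 -0.1517 -0.1454]
[[ 0.9242  0.3819  0.0021]
 [ 0.3819 -0.9242 -0.0004]
 [ 0.0018  0.0012 -1.    ]]
side steel_cup spot_point [([0.5811, 0.0397, 0.0897], 0.8)]
side pointer_tip spot_point [([0.5834, 0.0436, 0.088], 0.67)]
side zero_mark spot_point [([0.506, 0.0429, 0.0595], 0.72)]
side knob_grip spot_point [([0.4889, -0.0499, 0.0635], 0.59)]
side cover_tab spot_point [([0.6999, 0.0917, 0.17], 0.8)]
top steel_cup spot_point [([0.5104, 0.0391, 0.0606], 0.72), ([0.5836, 0.0464, 0.088], 0.41)]
top pointer_tip spot_point []
top zero_mark spot_point [([0.5132, 0.0372, 0.0601], 0.71), ([0.6971, 0.0887, 0.1704], 0.26)]
top knob_grip spot_point []
top cover_tab spot_point [([0.6988, 0.0897, 0.1693], 0.96), ([0.5826, 0.0432, 0.0863], 0.38)]
wrist steel_cup spot_point [([0.5837, 0.038, 0.0866], 0.62), ([0.5491, 0.1446, -0.0014], 0.42)]
wrist pointer_tip spot_point [([0.5122, 0.0163, 0.0598], 0.51)]
wrist zero_mark spot_point [([0.5058, 0.0426, 0.0635], 0.65)]
wrist knob_grip spot_point [([0.494, -0.0507, 0.0632], 0.73)]
wrist cover_tab spot_point [([0.4575, 0.3365, 0.0062], 0.38)]
cupfit [0.6447 0.0659 0.2472] 0.394
```

The cup stands on the pan at about (0.583, 0.040), within a few mm of its centre. Next I go above the knob, pre-turned by +25°, and measure the dial.

{"name": "send_rows", "arguments": {
  "moves": [
    [50, -0.51, -0.49, 0, 0],
    [50, -0.51, -0.49, 0, 0.11],
    [50, -0.51, -0.49, 0, 0.11],
    [50, -0.51, -0.49, -0.45, 0.11],
    [50, -0.51, -0.49, -0.5, 0.11],
    [50, -0.51, -0.49, -0.5, 0],
    [50, 0, 0, 0, 0],
    [50, 0, 0, 0, 0]
  ]
}}

```text
t: 20.85
tool_pos: [0.4983, -0.045, 0.1194]
orientation: [[0.674, 0.738, 0.0], [0.738, -0.674, -0.0], [0.0, 0.0, -1.0]]
contact_force: [0.4, 0.5, 1.0]
width: 0.0501
gripper_force: 0.0
```

```bash
cat >> h.py <<'E'
A=np.radians(22.5);SX=np.array([np.cos(A),np.sin(A),0]);SY=np.array([-SX[1],SX[0],0]);SZ=np.array([0,0,1.])
O=np.array([.547,.0255,0])
N=-np.sin(np.radians(26))*SX+np.cos(np.radians(26))*SZ; U=np.cos(np.radians(26))*SX+np.sin(np.radians(26))*SZ
F0=O-.1*SX+.023*SZ   # panel front edge, y=0
def rect(img,h=.008,s=5):
    # panel plane h above panel: rows = far->near U, cols = left->right (-SY); s px/mm
    u=np.arange(115,-20,-1/s)/1000; v=np.arange(90,-90,-1/s)/1000
    uu,vv=np.meshgrid(u,v,indexing='ij')
    P=F0+h*N+uu[...,None]*U+vv[...,None]*SY
    q=fish(P.reshape(-1,3)).reshape(*uu.shape,2).astype(np.float32)
    return cv2.remap(img,q[...,0],q[...,1],cv2.INTER_CUBIC)
E
python3 - <<'E'
from h import *
s=st();w=env.snapshot('wrist')
for q in('knob_grip','pointer_tip','zero_mark'):pt('wrist',q);
r=rect(w,s=4);cv2.imwrite('pics/r1.png',r);cv2.imwrite('pics/w7.png',w);print(r.shape)
E
```

```text
t 20.85 pos [ 0.4983 -0.045   0.1194] w 0.05011103963393536 F [0.4313 0.4944 1.0482]
[[ 0.6743  0.7385  0.0005]
 [ 0.7385 -0.6743 -0.0001]
 [ 0.0002  0.0004 -1.    ]]
wrist knob_grip spot_point [([0.4938, -0.0495, 0.0664], 0.81)]
wrist pointer_tip spot_point [([0.511, 0.0118, 0.0571], 0.56)]
wrist zero_mark spot_point [([0.5052, 0.043, 0.0628], 0.92)]
(540, 720, 3)
```

View pics/r1.png

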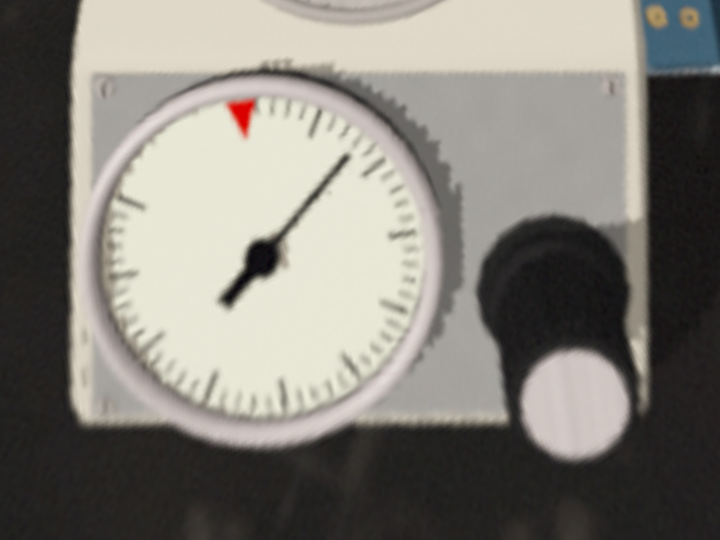

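The rectified dial shows its centre at (263,258), the pointer tip at (348,155) at +39.5° and the red mark at (242,115) at −8.4°. The knob must therefore turn about 48° clockwise. I descend on the knob and grip it.

{"name": "send_rows", "arguments": {
  "moves": [
    [48, 0, 0, -0.7, 0],
    [48, 0, 0, -0.8, 0],
    [48, 0, 0, -0.7, 0],
    [48, 0, 0, -0.6, 0],
    [48, 0, 0, -0.4, 0],
    [48, 0, 0, 0, 0],
    [38, 0, 0, 0, 0],
    [20, 0, 0, 0, 0],
    [20, 0, 0, 0, 0],
    [20, 0, 0, 0, 0]
  ],
  "squeeze": 25
}}

```text
t: 22.05
tool_pos: [0.499, -0.0446, 0.0243]
orientation: [[0.673, 0.739, 0.002], [0.739, -0.673, -0.0], [0.001, 0.001, -1.0]]
contact_force: [-1.9, 1.7, 5.3]
width: 0.0263
gripper_force: 24.6
```

{"name": "send_rows", "arguments": {
  "moves": [
    [45, 0, 0, 0, 0],
    [45, 0, 0, -0.1, 0],
    [45, 0, 0, -0.1, 0],
    [45, 0, 0, 0, 0],
    [20, 0, 0, 0, 0],
    [20, 0, 0, 0, 0],
    [20, 0, 0, 0, 0]
  ],
  "squeeze": 25
}}

```text
t: 22.75
tool_pos: [0.4986, -0.0456, 0.0172]
orientation: [[0.674, 0.739, 0.001], [0.739, -0.674, -0.001], [0.0, 0.001, -1.0]]
contact_force: [0.1, -3.1, -1.5]
width: 0.0288
gripper_force: 24.2
```

```bash
cat >> h.py <<'E'
def dial(save=None):
    w=env.snapshot('wrist'); r=rect(w,s=4); 
    if save: cv2.imwrite(save,np.hstack([r[:450,:460],cv2.resize(w[80:380,180:460],None,fx=1.2,fy=1.5)[:450]]))
    c=np.array([263,258]); yy,xx=np.mgrid[:r.shape[0],:r.shape[1]]; rad=np.hypot(xx-c[0],yy-c[1]); ang=np.degrees(np.arctan2(xx-c[0],c[1]-yy))
    b,g,rr=[r[...,i].astype(int) for i in range(3)]
    red=(rr>150)&(g<90)&(rad<165); dark=(r.max(2)<110)&(rad>50)&(rad<115)
    f=lambda m:(np.degrees(np.angle(np.exp(1j*np.radians(ang[m])).mean())),m.sum(),ang[m].std()) if m.any() else None
    print('zero',f(red)); print('pointer',f(dark))
E
python3 - <<'E'
from h import *
st();dial('pics/d1.png')
E
```

```text
t 22.75 pos [ 0.4986 -0.0456  0.0172] w 0.02882186764437799 F [ 0.0693 -3.0791 -1.5048]
[[ 0.6738  0.7389  0.0009]
 [ 0.7389 -0.6738 -0.0007]
 [ 0.0001  0.0011 -1.    ]]
zero (np.float64(-6.6451824168741584), np.int64(551), np.float64(2.3736326652944224))
pointer (np.float64(49.44733480283425), np.int64(584), np.float64(86.37402182758653))
```

View pics/d1.png

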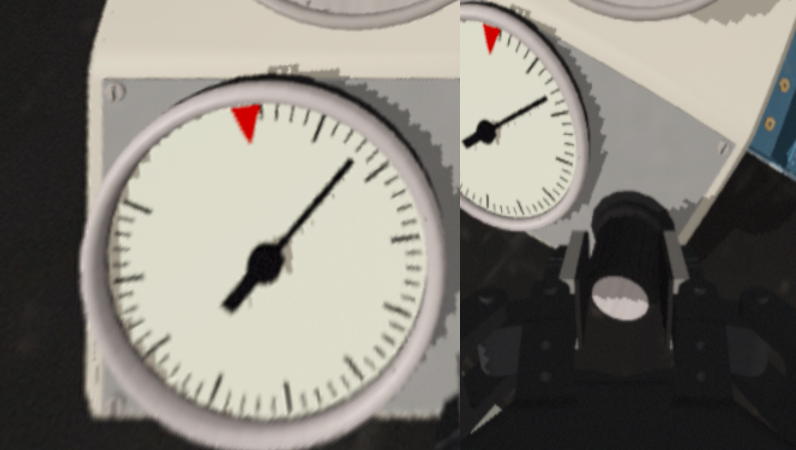

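The knob is held (28.8 mm), with zero at about −7° and the pointer at about +40°. I turn half way and check the ratio.

{"name": "send_rows", "arguments": {
  "moves": [
    [20, 0.01, -0.01, 0, -0.08],
    [20, 0.01, -0.01, 0, -0.08],
    [20, 0.01, -0.01, 0, -0.08],
    [20, 0.01, -0.01, 0, -0.08],
    [20, 0.01, -0.01, 0, -0.08],
    [20, 0, 0, 0, 0],
    [20, 0, 0, 0, 0]
  ]
}}

```text
t: 23.5
tool_pos: [0.5003, -0.0473, 0.0172]
orientation: [[0.907, 0.42, 0.001], [0.42, -0.907, -0.001], [0.001, 0.001, -1.0]]
contact_force: [2.7, -4.0, -3.2]
width: 0.0277
gripper_force: 25.3
```

```bash
cat >> h.py <<'E'
def dial2():
    r=rect(env.snapshot('wrist'),s=4)
    dk=(r.max(2)<110).astype(np.uint8); b,g,rr=[r[...,i].astype(int) for i in range(3)]
    hub=cv2.morphologyEx(dk,cv2.MORPH_OPEN,np.ones((19,19),np.uint8)); hub[:, :200]=0;hub[:,330:]=0;hub[:190]=0;hub[330:]=0
    ys,xs=np.nonzero(hub); c=np.array([xs.mean(),ys.mean()]); 
    n,l=cv2.connectedComponents(dk); lab=l[int(c[1]),int(c[0])]; py,px=np.nonzero(l==lab); d=np.hypot(px-c[0],py-c[1])
    k=(d>60)&(d<125); pa=np.degrees(np.arctan2((px-c[0])[k].mean(),(c[1]-py)[k].mean()))
    ry,rx=np.nonzero((rr>150)&(g<90)&(np.hypot(*(np.indices(dk.shape)-c[::-1,None,None]))<165))
    za=np.degrees(np.arctan2(rx.mean()-c[0],c[1]-ry.mean()))
    print('hub',c,'max d',d.max().round(0),'pointer',pa.round(1),'npx',k.sum(),'zero',za.round(1),'n',len(rx),'diff',(pa-za).round(1))
E
python3 - <<'E'
from h import *
st();dial2()
E
```

```text
t 23.5 pos [ 0.5003 -0.0473  0.0172] w 0.027681347263177464 F [ 2.7048 -4.0222 -3.178 ]
[[ 0.9075  0.4201  0.0011]
 [ 0.4201 -0.9075 -0.0011]
 [ 0.0006  0.0014 -1.    ]]
hub [266.2663 262.7146] max d 157.0 pointer 40.1 npx 371 zero 10.4 n 497 diff 29.8
```

{"name": "send_rows", "arguments": {
  "moves": [
    [20, 0, -0.02, 0, -0.09],
    [20, 0, -0.02, 0, -0.09],
    [20, 0, -0.02, 0, -0.09],
    [20, 0, -0.02, 0, -0.09],
    [20, 0, -0.02, 0, -0.09],
    [20, 0, 0, 0, 0],
    [20, 0, 0, 0, 0]
  ]
}}

```text
t: 24.25
tool_pos: [0.5003, -0.0503, 0.0181]
orientation: [[1.0, -0.016, 0.001], [-0.016, -1.0, -0.001], [0.001, 0.001, -1.0]]
contact_force: [-0.3, -4.5, 5.7]
width: 0.0282
gripper_force: 36.3
```

```bash
python3 - <<'E'
from h import *
st();dial2()
E
```

```text
t 24.25 pos [ 0.5003 -0.0503  0.0181] w 0.028156823631991283 F [-0.3451 -4.4805  5.6879]
[[ 0.9999 -0.0161  0.0008]
 [-0.0161 -0.9999 -0.0013]
 [ 0.0009  0.0013 -1.    ]]
hub [261.0628 299.4634] max d 517.0 pointer -168.8 npx 16092 zero 25.9 n 15 diff -194.7
```

A finger now hides the dial. I release, rise, turn back and measure.

{"name": "send_rows", "arguments": {
  "moves": [
    [36, 0, 0, 0, 0],
    [38, 0, 0, 0.1, 0],
    [42, 0, 0, 0.4, 0],
    [46, 0, 0, 0.5, 0],
    [46, 0, 0.05, 0.3, 0.14],
    [46, 0, 0.05, 0, 0.14],
    [46, 0, 0, 0, 0.14],
    [46, 0, 0, 0, 0.14],
    [46, 0, 0, 0, 0.1],
    [46, 0, 0, 0, 0]
  ]
}}

```text
t: 25.3
tool_pos: [0.5003, -0.0463, 0.0574]
orientation: [[0.801, 0.599, 0.001], [0.599, -0.801, -0.0], [0.001, 0.001, -1.0]]
contact_force: [1.1, -0.4, -0.1]
width: 0.0464
gripper_force: 0.0
```

```bash
python3 - <<'E'
from h import *
st();dial2();pt('wrist','knob_grip');pt('wrist','pointer_tip');pt('wrist','zero_mark')
E
```

```text
t 25.3 pos [ 0.5003 -0.0463  0.0574] w 0.04640054397998865 F [ 1.0772 -0.3932 -0.125 ]
[[ 0.8006  0.5991  0.0014]
 [ 0.5991 -0.8006 -0.0003]
 [ 0.0009  0.0011 -1.    ]]
hub [265.669  262.5625] max d 133.0 pointer 40.2 npx 340 zero 29.4 n 482 diff 10.8
wrist knob_grip spot_point [([0.4918, -0.0524, 0.0653], 0.78)]
wrist pointer_tip spot_point []
wrist zero_mark spot_point [([0.5101, 0.0182, 0.064], 0.83), ([0.4923, -0.0508, 0.063], 0.45)]
```

10.8° remain, so I regrip and turn about 0.24 rad.

{"name": "send_rows", "arguments": {
  "moves": [
    [46, 0, 0, -0.5, 0],
    [46, 0, 0, -0.5, 0],
    [46, 0, 0, -0.35, 0],
    [46, 0, 0, 0, 0],
    [30, 0, 0, 0, 0],
    [20, 0, 0, 0, 0],
    [20, 0, 0, 0, 0],
    [20, 0, 0, 0, -0.08],
    [20, 0, 0, 0, -0.08],
    [20, 0, 0, 0, -0.06],
    [20, 0, 0, 0, 0],
    [20, 0, 0, 0, 0]
  ]
}}

```text
t: 26.7
tool_pos: [0.4996, -0.0477, 0.0162]
orientation: [[0.912, 0.41, -0.0], [0.41, -0.912, -0.002], [-0.001, 0.002, -1.0]]
contact_force: [-2.0, -4.9, 3.4]
width: 0.0279
gripper_force: 24.7
```

```bash
python3 - <<'E'
from h import *
st();dial2()
E
```

```text
t 26.7 pos [ 0.4996 -0.0477  0.0162] w 0.027948700000167456 F [-1.9672 -4.8752  3.3845]
[[ 0.912   0.4102 -0.0002]
 [ 0.4102 -0.912  -0.0018]
 [-0.001   0.0016 -1.    ]]
hub [266.2419 262.7019] max d 135.0 pointer 40.1 npx 372 zero 39.0 n 419 diff 1.2
```

{"name": "send_rows", "arguments": {
  "moves": [
    [20, 0, 0, 0, -0.02],
    [20, 0, 0, 0, 0],
    [36, 0, 0, 0, 0],
    [46, 0, 0, 0.1, 0],
    [46, 0, 0, 0.5, 0],
    [46, 0, 0, 0.8, 0],
    [46, 0, 0, 0.9, 0],
    [46, 0, 0, 0.9, 0],
    [46, 0, 0, 0, 0.1],
    [46, 0, 0, 0, 0.1],
    [46, 0, 0, 0, 0]
  ]
}}

```text
t: 27.85
tool_pos: [0.5004, -0.0459, 0.1131]
orientation: [[0.824, 0.567, 0.002], [0.567, -0.824, -0.0], [0.002, 0.001, -1.0]]
contact_force: [0.5, -0.5, -0.3]
width: 0.0463
gripper_force: 0.0
```

```bash
python3 - <<'E'
from h import *
s=st();dial2()
for q in('pointer_tip','zero_mark'):pt('wrist',q)
for c in('side','top'):
  env.snapshot(c)
  for q in('steel_cup','cover_tab','flux_bottle','solder_spool','parts_box'):pt(c,q)
E
```

```text
t 27.85 pos [ 0.5004 -0.0459  0.1131] w 0.04626372281196669 F [ 0.5384 -0.4883 -0.335 ]
[[ 0.8236  0.5671  0.0021]
 [ 0.5671 -0.8236 -0.0002]
 [ 0.0016  0.0014 -1.    ]]
hub [265.4972 263.8979] max d 132.0 pointer 40.1 npx 272 zero 39.1 n 416 diff 1.0
wrist pointer_tip spot_point [([0.5095, 0.0156, 0.058], 0.66)]
wrist zero_mark spot_point [([0.5109, 0.0146, 0.0592], 0.92)]
side steel_cup spot_point [([0.4884, -0.0486, 0.0659], 0.75), ([0.5831, 0.0424, 0.0854], 0.59)]
side cover_tab spot_point [([0.6978, 0.0932, 0.1688], 0.64)]
side flux_bottle spot_point [([0.554, 0.1443, 0.0018], 0.78), ([0.6322, 0.0637, 0.0671], 0.47)]
side solder_spool spot_point [([0.4543, 0.3393, 0.008], 0.9), ([0.6983, 0.0918, 0.1691], 0.75)]
side parts_box spot_point []
top steel_cup spot_point [([0.5818, 0.0462, 0.0863], 0.62), ([0.5138, 0.012, 0.0572], 0.43)]
top cover_tab spot_point [([0.696, 0.0872, 0.1682], 0.69), ([0.5526, 0.147, 0.001], 0.18)]
top flux_bottle spot_point [([0.5518, 0.1456, 0.0032], 0.56)]
top solder_spool spot_point [([0.458, 0.3367, -0.0004], 0.7)]
top parts_box spot_point [([0.6169, -0.0956, -0.0014], 0.94)]
```

The pointer is within 1° of zero. The cup is centred, the cover is open, the bystanders have not moved and the robot is clear, so I hand in.

```bash
python3 -c "
from h import *
print(env.sign_off())"
```

```text
the job is handed in; nothing more can be done
None
```

The job is handed in, but the hand-in returned no verdict: by my last measurements the cover rests open on its stop (about 1.89 rad), the cup stands centred on the pan to within a few mm, the pointer is about 1° from the zero mark, the bystanders are where they started, and the robot touches nothing.

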